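# Knock a cast test bar out of its mould and lay it in the curing rack

## Robot

A 6-joint arm with a two-finger parallel gripper is mounted at the origin on the work surface. World frame = base frame: x ahead of the robot, y to its left, z up, the work surface at z = 0. Lengths are in m, angles in rad, forces in N, time in s.
With the tool pointing down it reaches from about 0.275 to 0.975 m from the base axis. Payload 8.4 kg.
Tool frame: the origin (TCP) lies where the fingers leave the gripper's body, on its centre line; the fingertips stand 88 mm ahead of it and the grasp point (between the pads) lies 69 mm ahead of it; z points along the fingers, y is the line along which they close (so a half turn about z gives the same grasp; the last joint's range is limited). The gripper opens to 92 mm and grips with 3 to 60 N. Pads are 20 mm wide; open, the fingers measure 128 mm over their backs; the gripper's body (75 mm by 189 mm) begins 69 mm behind the grasp point.
Start: joints at [-1.248, 0.353, 1.633, -0, 1.155, -0.002], TCP at [0.199, -0.592, 0.303] pointing down, gripper open.
Joint ranges: [-2.63, 2.63], [-0.92, 2.1], [0.06, 2.66], [-1.3, 4.44], [0, 2.69], [-3.02, 3.02]. Speed limits (rad/s): [2.22, 2.22, 2.79, 3.14, 3.14, 3.14].

## Interface

Orientations are given as [roll, pitch, yaw] about the fixed x, y, z axes, in that order (R = Rz(yaw) Ry(pitch) Rx(roll)).
In Python, from bench import read_state, camera, camera_params, job_done gives the robot as it stands.
- The arm moves only by the tool move_arm, never from a script. Its argument "series" is a list that holds one entry, the list of rows, each a list of 7 numbers: the turn, a rotation vector about the tool's x, y, z each as a share of pi rad, from -1 to 1, then the shift along the tool's x, y, z each as a share of 20 cm, from -1 to 1, then the opening, from 0 (shut) to 1 (fully open). In form: [[[wx, wy, wz, dx, dy, dz, gripper], ...]]. A call has 1 to 5 rows; each row is the pose to reach, as a shift and turn from the pose commanded when the call began, along the tool's axes at that moment, turning the shorter way round; what a row does not reach only later rows make up. A row lasts 1/10 s, in which the tool goes at most 50 mm and 8.59 degrees, less where a joint would pass 70% of its speed; a pose out of reach is approached as far as the arm can. A call with a number of a shift or a turn outside -1 to 1 is refused whole. A call with a gripper value outside its range is refused whole. The fingers move at their own pace and stop on an object; the grip force is fixed at half the most. Time passes only in rows, so rows that repeat a pose let the fingers close. It gives the time, the measured TCP pose, the force, the opening and the grip force at its end, in the units of the state.
- read_state(): the state, without advancing time (a new reading comes with each control period).
- camera(name): name is "scene" or "top"; returns the picture (420x560x3 uint8, red, green, blue); there is no depth.
- camera_params(name): a dict with "K" (3x3 intrinsics, pixels), "pose" (4x4, takes a point from camera to world coordinates). Camera axes: x right, y down, z forward; pixel columns grow to the right and rows downward; lengths in m; the calibration is good to about 2 mm. A picture is of the moment at which its call begins. camera_params takes no time and is no camera call.
- job_done(): hands the job in; it is judged then, once.
The state is a dict: "time": time; "joint_positions": joint angles; "joint_velocities": joint speeds; "effort": joint torques, N m; "tcp_pos": TCP position; "eef_rot": TCP orientation; "wrist_force": force on the tool from outside, world axes, zero at the start; "moment": the same for the moment, N m; "opening": opening from 0.0 (shut) to 1.0 (fully open); "grip_force": force on a finger pad.
Only numpy, scipy, OpenCV 4.12 (cv2) and the standard library are available. Lean on these libraries where they do the work, as an engineer would, in place of code of your own. Each camera call takes 0.05 s, during which the arm holds its last target. There are 200 camera calls.

## Task

Press the knock-out lever to raise one end of the cast bar out of its mould, lift the bar out by that end and lay it flat on the bench, letting go. Then take it afresh by its narrow waist and lower it into the curing rack, so that both heads lie flat on the floors of the two pockets, and let go. Do not drop the bar, and leave the bottles and the beaker where they stand.

Things in the scene. Friction and masses are not known exactly. Their poses are not given: they have to be found in the camera images.
- mould: Fixed aluminium mould block, 190 x 80 mm (x, y), on a base plate 220 x 110 x 5. Origin: centre of its underside; -x end is the lever end. Cavity floor 34 mm above the bench, 3 mm of play round the bar. Walls flush with the bar's top (58 mm up) round the lever-end head (x below -18 mm), 86 mm up elsewhere, waist too: only that head, once raised, can be gripped.
- knockout (a joint): Steel knock-out lever, hinge along the mould's y at mould x = -89 mm, 20 mm above the bench. 0 = up, 0.55 rad = paddle fully down at its stop; stiff, stays where left. Its nose lifts the bar from below: at full travel the lever-end head is about 24 mm higher, the bar slopes 9 degrees, the other head is still in the cavity. The paddle needs 3 to 5 N.
- paddle (a point): Centre of the top face of the lever's paddle, a 30 x 42 mm plate outside the mould at its -x end, 155 mm from the mould's origin and 61 mm above the bench when up; fully down it is about 40 mm lower and 10 mm further out. z: the plate's upper normal.
- bar: Cream cast resin test bar, dog-bone shaped, 160 mm long (x), 24 thick (z): two heads 45 long and 44 wide, between them a waist 70 long and 28 wide. Origin: centre of its underside. About 0.2 kg. It starts in the mould, axes along the mould's, its -x head at the lever end. The same either way round.
- bar_mid (a point): Middle of the bar: 12 mm above its origin, axes as the bar's.
- rack: Fixed grey plastic curing rack, 190 x 68 mm (x, y), with a deep pocket for each head. Origin: centre of its underside. Pocket floors 12 mm above the bench, walls 6 mm thick and 60 mm above the bench at the sides and outer ends, 4 mm of play round each head: fingers fit only at the waist, where 72 mm along x is open (base there 6 mm high).
- rack_seat (a point): Where the centre of the bar's underside belongs: the rack's middle, 12 mm above the bench, axes as the rack's. The bar lies along x, either way round.
- white_bottle: White plastic bottle, 72 mm across, 165 mm tall, standing; origin at the centre of its foot. Leave alone.
- dark_bottle: Dark bottle, 68 mm across, 160 mm tall, standing; origin at the centre of its foot. Leave alone.
- beaker: Glass beaker, 76 mm across, 85 mm tall, standing; origin at the centre of its foot. Leave alone.
Not all that is in view belongs to the job. What is shaped like the bar but black is not meant. Leave any blue look-alike of the rack alone.

How it is judged:
By the outcome, as a careful person would: the job done as asked, in the order asked, and still so for the second after the job is handed in, with the robot touching nothing.
It also fails if it takes over 72 s, if anything falls off the work surface, if the arm or the gripper's body presses on something with over 40 N, if the wrist force passes 120 N, or if a joint passes its speed limit or range.

## Working session

There is one attempt and no reset: what is moved stays moved. The work goes in short steps, Python scripts to look and compute and a tool call to move; the robot and the scene stay as the last step left them, time stands still between calls to the robot, and variables do not carry over. Pictures are saved under pics/ and viewed, at most 10 in all, crops included, and the job is handed in when it is done.

Besides the shell and the picture viewer there is one more tool, called as name(argument=value, ...), one argument or row to a line, values as JSON. move_arm: Moves the arm, as the interface text tells. Shift numbers are shares of 20 cm and turn numbers shares of pi rad, none past 1 either way. Its arguments: {"type":"object","properties":{"series":{"type":"array","items":{"type":"array","items":{"type":"array","items":{"type":"number","minimum":-1,"maximum":1}}}}},"required":["series"]}

```bash
mkdir -p pics; ls; python3 - <<'E'
from bench import *
import cv2
for n in("scene","top"):
    im=camera(n); cv2.imwrite(f"pics/{n}0.png",im[...,::-1]); p=camera_params(n); print(p["K"],p["pose"])
print(read_state())
E
```

```text
pics
[[455.92646953   0.         277.73048043]
 [  0.         455.92646953 206.85614895]
 [  0.           0.           1.        ]] [[ 7.54606309e-01  3.95370177e-01 -5.23690502e-01  1.31986921e+00]
 [ 6.56176958e-01 -4.53390088e-01  6.03215738e-01 -8.31346225e-01]
 [ 1.05742987e-03 -7.98824043e-01 -6.01563821e-01  9.03381608e-01]
 [ 0.00000000e+00  0.00000000e+00  0.00000000e+00  1.00000000e+00]]
[[425.57071826   0.         284.2540441 ]
 [  0.         425.57071826 204.39754281]
 [  0.           0.           1.        ]] [[-0.00835824 -0.99309806  0.1169888   0.46201684]
 [-0.99976858  0.01061839  0.01870947 -0.01211791]
 [-0.01982257 -0.11680535 -0.99295699  1.33203173]
 [ 0.          0.          0.          1.        ]]
{'time': 0.1, 'joint_positions': array([-1.24841431e+00,  3.53596630e-01,  1.63405110e+00,  1.30417032e-05,
        1.15522601e+00, -2.39181920e-03]), 'joint_velocities': array([-4.19787072e-04, -1.01738675e-03, -3.11460870e-03,  8.04435450e-04,
       -7.77333452e-05, -5.69423364e-05]), 'effort': array([ 1.35935220e-04, -5.94907022e+01, -3.34933448e+01,  6.98492350e-02,
        1.84389437e-02, -6.73813304e-06]), 'tcp_pos': array([ 0.19933396, -0.59200088,  0.30203133]), 'eef_rot': array([-3.14031160e+00, -1.49890154e-05,  3.24768556e-01]), 'wrist_force': array([-0.3778475 ,  0.67391707,  0.31527406]), 'moment': array([ 0.0051283 ,  0.01972668, -0.00798081]), 'grip_force': 0.0, 'opening': 0.997507369680189}
```

View pics/scene0.png

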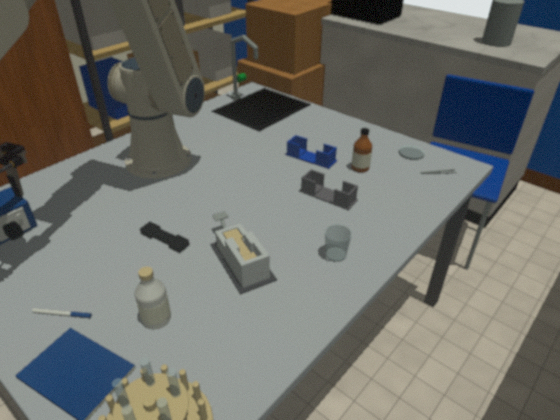

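View pics/top0.png

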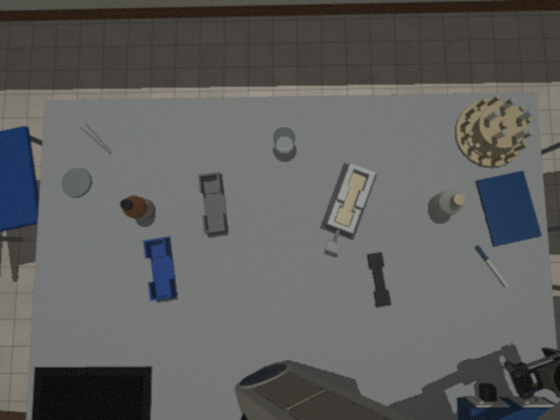

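The pictures show the mould near top px (352,200) with its paddle at (333,245), the grey rack at (213,203), and the black and blue decoys apart from them. I'll zoom in for corners.

```bash
python3 - <<'E'
import cv2,numpy as np
t=cv2.imread("pics/top0.png");s=cv2.imread("pics/scene0.png")
def c(im,x,y,w,h,k):
    o=cv2.resize(im[y:y+h,x:x+w],None,fx=k,fy=k,interpolation=cv2.INTER_CUBIC)
    for i in range(0,w,10):
        cv2.line(o,(i*k,0),(i*k,6 if (x+i)%50 else 14),(0,0,255),1)
        if (x+i)%20==0: cv2.putText(o,str(x+i),(i*k,24),0,.35,(0,0,255),1)
    for i in range(0,h,10):
        cv2.line(o,(0,i*k),(6,i*k),(0,0,255),1)
        if (y+i)%20==0: cv2.putText(o,str(y+i),(8,i*k+4),0,.35,(0,0,255),1)
    return o
a=c(t,310,160,80,100,6); b=c(t,190,160,50,90,6)
A=np.zeros((600,800,3),np.uint8); A[:600,:480]=a; A[:540,490:790]=b
cv2.imwrite("pics/c1.png",A)
a=c(s,200,200,80,100,6); b=c(s,290,165,70,50,4)
A=np.zeros((600,800,3),np.uint8); A[:600,:480]=a; A[:200,490:770]=b
cv2.imwrite("pics/c2.png",A)
E
```

```text
(no output)
```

View pics/c1.png

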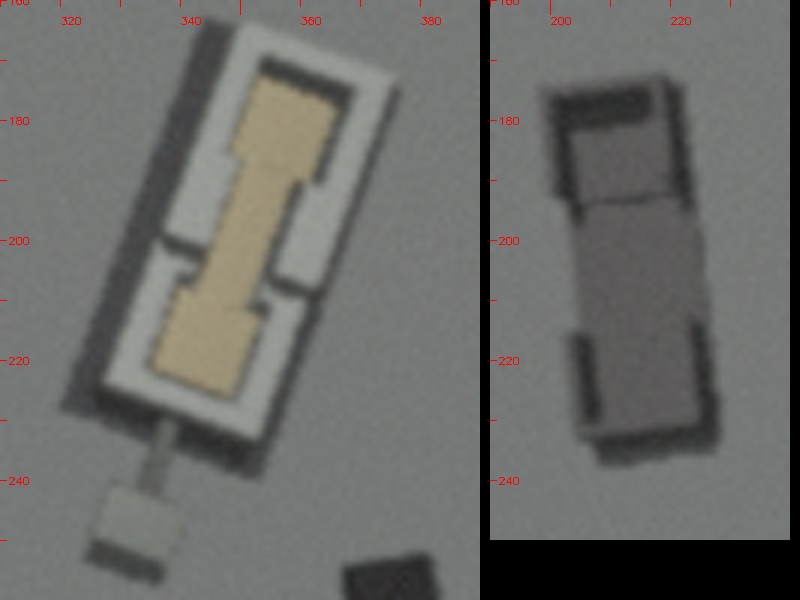

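View pics/c2.png

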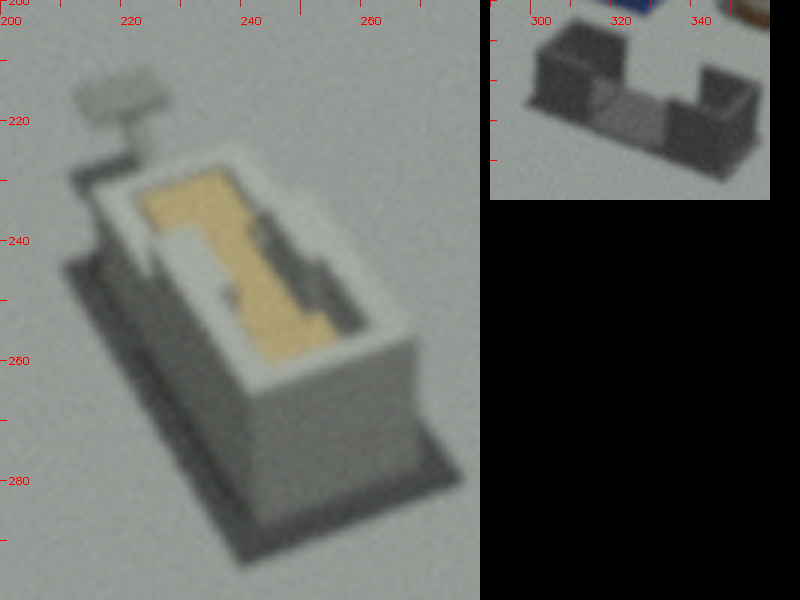

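The crops show the mould's wall-top and base-plate corners, the paddle (top px ~(333,247)) and the rack's pocket walls. I'll fit planar poses to these corners in both views.

```bash
cat > h.py <<'E'
import numpy as np,cv2
from bench import *
from scipy.optimize import least_squares
def proj(n,P):
    p=camera_params(n);T=np.linalg.inv(p["pose"]);q=np.atleast_2d(P)@T[:3,:3].T+T[:3,3]
    q=q@p["K"].T; return q[:,:2]/q[:,2:]
def place(v,L):
    x,y,a=v[:3];c,s=np.cos(a),np.sin(a);L=np.atleast_2d(L)
    return np.c_[x+c*L[:,0]-s*L[:,1],y+s*L[:,0]+c*L[:,1],L[:,2]]
def ray(n,px,z):
    p=camera_params(n);d=p["pose"][:3,:3]@np.linalg.inv(p["K"])@[*px,1];o=p["pose"][:3,3]
    return o+d*(z-o[2])/d[2]
def fit(obs,v0):
    f=lambda v:np.concatenate([(proj(n,place(v,np.array(l)/1000))-px).ravel() for n,l,px in obs])
    r=least_squares(f,v0,loss='soft_l1'); return r.x,f(r.x).reshape(-1,2)
E
python3 - <<'E'
from h import *
T=lambda u,v:(310+u/6,160+v/6)
S=lambda u,v:(200+u/6,200+v/6)
m=[("top",(95,40,86),T(247,20)),("top",(95,-40,86),T(399,75)),("top",(-95,40,58),T(102,385)),("top",(-95,-40,58),T(253,440)),
("top",(-110,55,5),T(62,408)),("top",(-110,-55,5),T(262,478)),
("scene",(110,-55,5),S(240,567)),("scene",(110,55,5),S(463,478)),("scene",(-110,-55,5),S(65,265)),("scene",(95,-40,86),S(250,393)),("scene",(95,40,86),S(415,330)),("scene",(-95,-40,58),S(95,190))]
v,r=fit(m,[.45,-.18,-.35]);print("mould",v);print(r.round(1).tolist())
print("paddle px pred",proj("top",place(v,[-.155,0,.061])),"obs 333,246.7",proj("scene",place(v,[-.155,0,.061])),S(122,95))
R=lambda u,v:(290+(u-490)/4,165+v/4)
# rack x towards scene image right-down (-> world x mostly?) : print rays
for px in [(299.2,191),(348.5,210.5),(357,200.5)]: print(ray("scene",px,0).round(3))
for px in [(199.2,174.2),(206,233)]: print(ray("top",px,.06).round(3))
E
```

```text
mould [ 0.62770524 -0.18873994 -0.37312514]
[[-0.9, -0.4], [-0.7, -0.2], [0.4, -0.9], [0.5, -0.5], [-0.5, -0.7], [-0.5, 0.2], [-0.3, -1.0], [-0.1, -0.3], [-1.2, -0.4], [-0.5, 0.2], [0.1, 0.7], [-1.1, -0.2]]
paddle px pred [[333.17482691 246.86986383]] obs 333,246.7 [[219.884299   215.27030751]] (220.33333333333334, 215.83333333333334)
[ 0.53   0.192 -0.   ]
[0.72  0.211 0.   ]
[0.711 0.276 0.   ]
[0.707 0.27  0.06 ]
[0.528 0.247 0.06 ]
```

```bash
python3 - <<'E'
from h import *
R=lambda u,v:(290+(u-490)/4,165+v/4)
C=lambda u,v:(190+(u-490)/6,160+v/6)
o=[("scene",(-95,-34,0),R(527,104)),("scene",(95,-34,0),R(724,182)),("scene",(95,34,0),R(758,142)),("scene",(-95,-34,60),R(538,48)),("scene",(-95,34,60),R(578,18)),("scene",(95,34,60),R(762,83)),
("top",(95,34,60),C(541,85)),("top",(-95,34,60),C(572,440)),("top",(95,-34,60),C(680,76))]
v,r=fit(o,[.62,.23,.1]);print("rack",v);print(r.round(1).tolist())
mv=[.6277,-.1887,-.3731]
t=cv2.imread("pics/top0.png");s=cv2.imread("pics/scene0.png")
def box(x0,x1,y,z0,z1): return [[(x0,-y,z),(x1,-y,z),(x1,y,z),(x0,y,z)] for z in (z0,z1)]
def draw(im,n,v,polys,k=6):
    for p in polys:
        q=((proj(n,place(v,np.array(p)/1000))+.5)*k-.5)*16
        cv2.polylines(im,[q.astype(int)],True,(0,0,255),1,cv2.LINE_AA,4)
rp=box(-95,95,34,0,6)+box(-95,-36,34,60,60)[:1]+box(36,95,34,60,60)[:1]+box(-89,89,26,12,12)[:1]
mp=box(-110,110,55,5,5)[:1]+box(-18,95,40,86,86)[:1]+box(-95,-18,40,58,58)[:1]+box(-80,80,22,58,58)[:1]
out=np.zeros((600,800,3),np.uint8)
T=cv2.resize(t,None,fx=6,fy=6,interpolation=2);S=cv2.resize(s,None,fx=6,fy=6,interpolation=2)
for im,n in((T,"top"),(S,"scene")): draw(im,n,v,rp);draw(im,n,mv,mp)
a=T[960:1440,1890:2310];out[:480,:420]=a[:, :420]
out[:300+120,430:730]=T[1010:1430,1160:1460]
out[420:600,430:800]=cv2.resize(S[1010:1310,1770:2190],(370,180))
cv2.imwrite("pics/ov.png",out)
E
```

```text
rack [0.62165252 0.23116202 0.08749322]
[[-0.5, 0.4], [-1.2, 0.7], [0.2, 0.7], [-2.7, -0.2], [-1.8, -1.4], [1.1, 0.6], [-0.2, -1.9], [-0.9, 1.0], [-1.3, -2.6]]
```

View pics/ov.png

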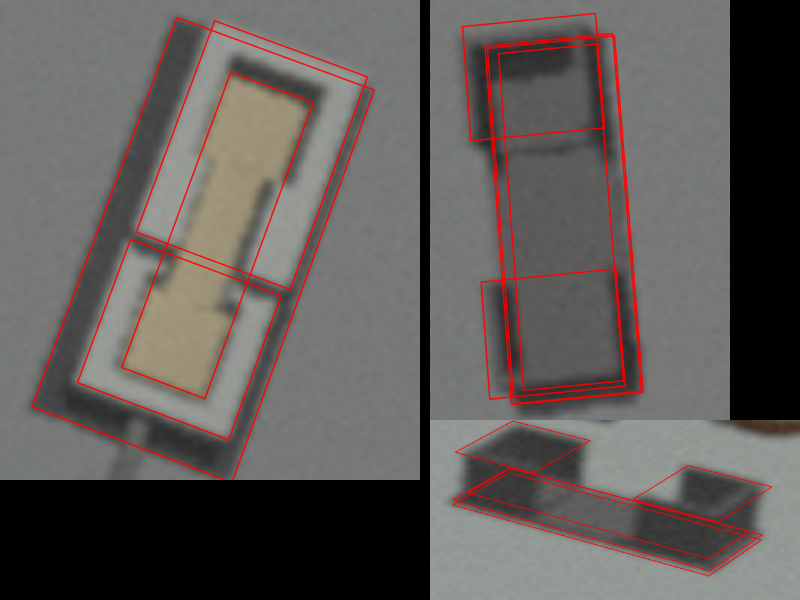

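```bash
cat > m.py <<'E'
from h import *
T=lambda u,v:(310+u/6-.42,160+v/6-.42)
S=lambda u,v:(200+u/6-.42,200+v/6-.42)
m=[("top",(95,40,86),T(247,20)),("top",(95,-40,86),T(399,75)),("top",(-95,40,58),T(102,385)),("top",(-95,-40,58),T(253,440)),
("top",(-110,55,5),T(62,408)),("top",(-110,-55,5),T(262,478)),
("scene",(110,-55,5),S(240,567)),("scene",(110,55,5),S(463,478)),("scene",(-110,-55,5),S(65,265)),("scene",(95,-40,86),S(250,393)),("scene",(95,40,86),S(415,330)),("scene",(-95,-40,58),S(95,190))]
mv,r=fit(m,[.6,-.18,-.35]);print("mould",mv,r.round(1).tolist())
R=lambda u,v:(290+(u-490)/4-.38,165+v/4-.38)
C=lambda u,v:(190+(u-490)/6-.42,160+v/6-.42)
o=[("scene",(-95,-34,0),R(527,104)),("scene",(95,-34,0),R(724,182)),("scene",(95,34,0),R(758,142)),("scene",(-90,-32,60),R(538,48)),("scene",(-90,32,60),R(578,18)),("scene",(90,32,60),R(762,83)),
("top",(90,32,60),C(541,85)),("top",(-90,32,60),C(575,440)),("top",(90,-32,60),C(665,74))]
rv,r=fit(o,[.62,.23,.1]);print("rack",rv,r.round(1).tolist())
E
python3 - <<'E'
from m import *
t=cv2.imread("pics/top0.png");s=cv2.imread("pics/scene0.png")
def sq(x0,x1,y,z): return [(x0,-y,z),(x1,-y,z),(x1,y,z),(x0,y,z)]
def draw(im,n,v,polys,k=6):
    for p in polys:
        q=((proj(n,place(v,np.array(p)/1000))+.5)*k-.5)*16
        cv2.polylines(im,[q.astype(int)],True,(0,0,255),1,cv2.LINE_AA,4)
rp=[sq(-95,95,34,0),sq(-90,-36,32,60),sq(36,90,32,60),sq(-84,84,26,12)]
mp=[sq(-110,110,55,5),sq(-18,95,40,86),sq(-95,-18,40,58),sq(-80,80,22,58)]
T=cv2.resize(t,None,fx=6,fy=6,interpolation=2);S=cv2.resize(s,None,fx=6,fy=6,interpolation=2)
for im,n in((T,"top"),(S,"scene")): draw(im,n,rv,rp);draw(im,n,mv,mp)
out=np.zeros((600,800,3),np.uint8)
out[:480,:360]=T[960:1440,1920:2280]
out[:440,365:585]=T[1000:1440,1170:1390]
out[300:600,400:800]=S[1000:1300,1780:2180]
out[:290,590:800]=cv2.resize(S[1260:1800,1240:1650],(210,290))
cv2.imwrite("pics/ov2.png",out)
E
```

```text
mould [ 0.62756424 -0.188191   -0.37871046] [[-0.4, 0.1], [-0.3, 0.4], [0.5, -0.5], [0.5, -0.1], [-0.4, -0.4], [-0.5, 0.7], [0.0, -0.7], [0.2, 0.1], [-0.5, -0.2], [-0.2, 0.5], [0.5, 1.1], [-0.4, -0.0]]
rack [0.621145   0.23343002 0.10181004] [[0.1, 0.7], [-0.3, 0.5], [0.9, 0.5], [-0.6, 0.3], [-0.5, -0.5], [0.2, 0.2], [-0.2, 0.4], [-0.7, 0.0], [-0.0, -0.1]]
```

View pics/ov2.png

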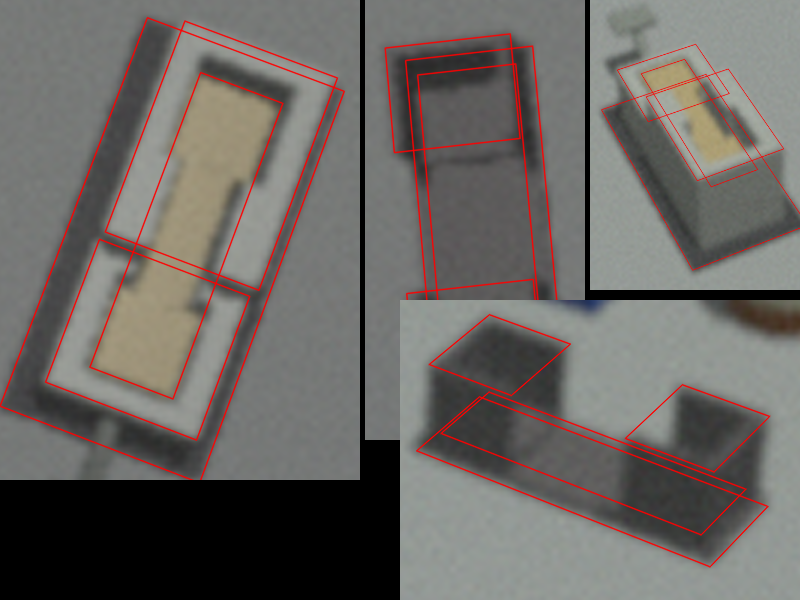

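Overlays fit both objects within about 1 px. Mould is at (0.628, -0.188) yaw -0.377, and the rack at (0.621, 0.2335) yaw 0.10. Heading for the paddle now.

```bash
cat > d.py <<'E'
import sys,numpy as np
from scipy.spatial.transform import Rotation as R
from bench import read_state
M=np.array([.6275,-.1882]);A=-.377
def mould(x,y,z): c,s=np.cos(A),np.sin(A); return np.array([M[0]+c*x-s*y,M[1]+s*x+c*y,z])
def down(yaw,tilt=0):  # tilt: + turns about tool y
    return R.from_euler('xyz',[np.pi,0,yaw])*R.from_euler('y',tilt)
def rel(pos,rot,s=None):
    s=s or read_state();r0=R.from_euler('xyz',s["eef_rot"])
    w=(r0.inv()*rot).as_rotvec()/np.pi; d=r0.inv().apply(np.array(pos)-s["tcp_pos"])/.2
    print(np.r_[w,d].round(3).tolist(),"tcp",s["tcp_pos"].round(4),"t",round(s["time"],2))
E
python3 - <<'E'
from d import *
p=mould(-.155,0,.061);print(p,mould(-.165,0,.021))
rel([p[0],p[1],.20],down(A))
E
```

```text
[ 0.48338515 -0.13113941  0.061     ] [ 0.47408742 -0.12745809  0.021     ]
[-0.0, 0.0, 0.223, 2.081, -1.73, 0.512] tcp [ 0.1993 -0.592   0.302 ] t 0.1
```

move_arm(
  series=[
    [[0,0,0.223,0.95,-0.8,0.2,0],[0,0,0.223,0.95,-0.8,0.2,0],[0,0,0.223,0.95,-0.8,0.2,0],[0,0,0.223,0.95,-0.8,0.2,0],[0,0,0.223,0.95,-0.8,0.2,0]],
  ],
)

```text
time: 0.6
tcp_pos: [0.3259, -0.3835, 0.2632]
eef_rot: [-3.142, -0.0, -0.382]
wrist_force: [1.2, -0.1, 0.7]
opening: 0.584
grip_force: 0.0
```

```bash
python3 - <<'E'
from d import *
p=mould(-.155,0,.061)
rel([p[0],p[1],.20],down(A))
E
```

```text
[-0.0, -0.0, -0.002, 0.26, -1.465, 0.316] tcp [ 0.3259 -0.3835  0.2632] t 0.6
```

move_arm(
  series=[
    [[0,0,0,0.18,-0.98,0.2,0],[0,0,0,0.18,-0.98,0.2,0],[0,0,0,0.18,-0.98,0.2,0],[0,0,0,0.18,-0.98,0.2,0],[0,0,0,0.18,-0.98,0.2,0]],
  ],
)

```text
time: 1.1
tcp_pos: [0.4322, -0.2118, 0.2225]
eef_rot: [-3.14, 0.002, -0.371]
wrist_force: [0.8, -0.3, 0.3]
opening: 0.15
grip_force: 0.0
```

```bash
python3 - <<'E'
from d import *
p=mould(-.155,0,.061)
rel([p[0],p[1],.175],down(A))
E
```

```text
[-0.0, 0.001, 0.002, 0.092, -0.468, 0.238] tcp [ 0.4322 -0.2118  0.2225] t 1.1
```

move_arm(
  series=[
    [[0,0,0,0.09,-0.46,0.1,0],[0,0,0,0.09,-0.46,0.24,0],[0,0,0,0.09,-0.46,0.24,0],[0,0,0,0.09,-0.46,0.24,0],[0,0,0,0.09,-0.46,0.24,0]],
  ],
)

```text
time: 1.6
tcp_pos: [0.481, -0.1379, 0.176]
eef_rot: [3.141, 0.0, -0.376]
wrist_force: [-0.3, -0.9, -0.5]
opening: 0.005
grip_force: 0.0
```

```bash
python3 - <<'E'
from d import *
p=mould(-.158,0,.061)
rel([p[0],p[1],.145],down(A))
p=mould(-.165,0,.061)
rel([p[0],p[1],.115],down(A))
E
```

```text
[0.0, 0.0, 0.0, -0.016, -0.036, 0.155] tcp [ 0.481  -0.1379  0.176 ] t 1.6
[0.0, 0.0, 0.0, -0.051, -0.036, 0.305] tcp [ 0.481  -0.1379  0.176 ] t 1.6
```

move_arm(
  series=[
    [[0,0,0,-0.01,-0.02,0.04,0],[0,0,0,-0.015,-0.02,0.08,0],[0,0,0,-0.02,-0.02,0.12,0],[0,0,0,-0.025,-0.02,0.16,0],[0,0,0,-0.03,-0.02,0.2,0]],
  ],
)

```text
time: 2.1
tcp_pos: [0.4752, -0.1308, 0.1347]
eef_rot: [3.141, 0.004, -0.376]
wrist_force: [-7.4, 2.7, 7.1]
opening: 0.001
grip_force: 4.1
```

```bash
python3 - <<'E'
from d import *
p=mould(-.165,0,.061)
rel([p[0],p[1],.115],down(A))
E
```

```text
[0.0, 0.001, 0.0, -0.011, -0.014, 0.099] tcp [ 0.4752 -0.1308  0.1347] t 2.1
```

move_arm(
  series=[
    [[0,0,0,-0.01,-0.005,0.03,0],[0,0,0,-0.015,-0.005,0.05,0],[0,0,0,-0.02,-0.005,0.07,0],[0,0,0,-0.025,-0.005,0.09,0],[0,0,0,-0.03,-0.005,0.09,0]],
  ],
)

```text
time: 2.6
tcp_pos: [0.4714, -0.128, 0.1169]
eef_rot: [3.141, 0.001, -0.376]
wrist_force: [-1.1, 1.0, 0.3]
opening: 0.003
grip_force: 0.1
```

```bash
python3 - <<'E'
from d import *
p=mould(-.165,0,.061)
rel([p[0],p[1],.109],down(A))
E
```

```text
[0.0, 0.0, 0.0, 0.012, -0.008, 0.04] tcp [ 0.4714 -0.128   0.1169] t 2.6
```

move_arm(
  series=[
    [[0,0,0,0.005,-0.005,0.015,0],[0,0,0,0.005,-0.005,0.025,0],[0,0,0,0.005,-0.005,0.035,0],[0,0,0,0.005,-0.005,0.045,0]],
  ],
)

```text
time: 3.0
tcp_pos: [0.4733, -0.1276, 0.1119]
eef_rot: [3.141, 0.001, -0.376]
wrist_force: [-25.4, 4.1, 86.3]
opening: 0.007
grip_force: 43.2
```

```bash
python3 - <<'E'
from d import *
import cv2
from bench import camera
s=camera("scene");t=camera("top")
a=cv2.resize(s[190:290,180:280],(500,500),interpolation=2);b=cv2.resize(t[155:255,310:370],(300,500),interpolation=2)
cv2.imwrite("pics/press.png",np.hstack([a,b])[...,::-1])
rel([0.474,-.1275,.105],down(A));print(read_state()["wrist_force"])
E
```

```text
[0.0, 0.0, 0.0, 0.004, -0.002, 0.036] tcp [ 0.4732 -0.1276  0.1123] t 3.1
[-22.35703062   2.8740413   67.52413228]
```

View pics/press.png

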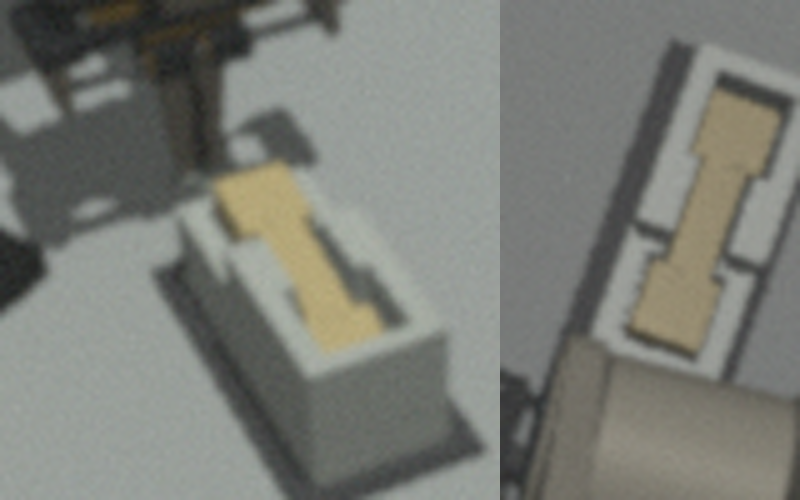

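The head is up and the lever is on its stop, but the wrist force peaked high (86 N), so I'm backing off now.

move_arm(
  series=[
    [[0,0,0,0,0,-0.05,0],[0,0,0,0,0,-0.3,0],[0,0,0,0,0,-0.5,0.5],[0,0,0,0.2,0,-0.6,1],[0,0,0,0.4,0,-0.6,1]],
  ],
)

```text
time: 3.6
tcp_pos: [0.5508, -0.1575, 0.2331]
eef_rot: [-3.14, -0.008, -0.376]
wrist_force: [0.4, -0.2, 0.5]
opening: 0.244
grip_force: 0.0
```

```bash
python3 - <<'E'
from d import *
t=np.radians(-9)
g=lambda h:mould(-.055+.088*np.sin(-t)+h*np.sin(-t),0,.063+(.088+h)*np.cos(t))
rel(g(.05),down(A,t));rel(g(0),down(A,t));print(g(0),g(.05))
E
```

```text
[-0.0, -0.053, 0.0, 0.245, 0.002, 0.171] tcp [ 0.5508 -0.1575  0.2331] t 3.6
[-0.0, -0.053, 0.0, 0.203, 0.002, 0.418] tcp [ 0.5508 -0.1575  0.2331] t 3.6
[ 0.58916195 -0.1730205   0.14991657] [ 0.59643438 -0.17589993  0.19930099]
```

move_arm(
  series=[
    [[0,-0.05,0,0.245,0,0.1,1],[0,-0.05,0,0.245,0,0.12,1],[0,-0.05,0,0.245,0,0.12,1],[0,-0.05,0,0.245,0,0.12,1],[0,-0.05,0,0.245,0,0.12,1]],
  ],
)

```text
time: 4.1
tcp_pos: [0.5923, -0.1742, 0.2064]
eef_rot: [-3.141, 0.154, -0.376]
wrist_force: [-0.5, -0.5, 0.6]
opening: 0.68
grip_force: 0.0
```

```bash
python3 - <<'E'
from d import *
t=np.radians(-9)
g=lambda h:mould(-.055+.088*np.sin(-t)+h*np.sin(-t),0,.063+(.088+h)*np.cos(t))
rel(g(.02),down(A,t));rel(g(0),down(A,t));print(read_state()["opening"])
import cv2
from bench import camera
s=camera("scene")
cv2.imwrite("pics/hover.png",cv2.resize(s[180:290,180:300],(720,600)[:2],interpolation=2)[...,::-1])
E
```

```text
[-0.0, -0.001, 0.0, 0.027, 0.0, 0.182] tcp [ 0.5923 -0.1742  0.2064] t 4.1
[-0.0, -0.001, 0.0, 0.027, 0.0, 0.282] tcp [ 0.5923 -0.1742  0.2064] t 4.1
0.6800917847491033
```

View pics/hover.png

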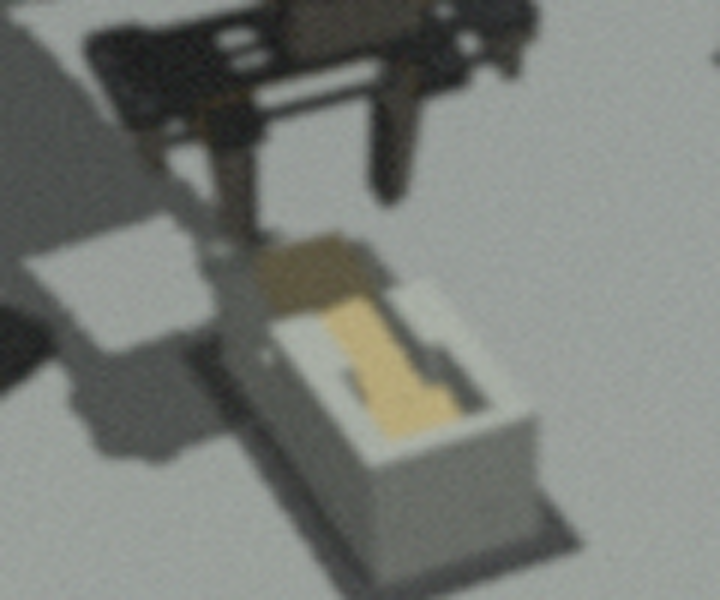

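The raised head (shaded, crop ~(310,275)) sits between the two open fingers, and the far head is still in the cavity. I'll wait for the fingers to open, then descend.

move_arm(
  series=[
    [[0,0,0,0.027,0,0.02,1],[0,0,0,0.027,0,0.02,1],[0,0,0,0.027,0,0.02,1],[0,0,0,0.027,0,0.08,1],[0,0,0,0.027,0,0.14,1]],
  ],
)

```text
time: 4.65
tcp_pos: [0.594, -0.175, 0.1754]
eef_rot: [-3.142, 0.157, -0.376]
wrist_force: [0.0, -0.6, -0.4]
opening: 0.998
grip_force: 0.0
```

```bash
python3 - <<'E'
from d import *
t=np.radians(-9)
g=lambda h:mould(-.055+.088*np.sin(-t)+h*np.sin(-t),0,.063+(.088+h)*np.cos(t))
rel(g(0),down(A,t));print(read_state()["opening"])
E
```

```text
[0.0, -0.0, 0.0, -0.006, -0.0, 0.13] tcp [ 0.594  -0.175   0.1754] t 4.65
0.9983441618022777
```

move_arm(
  series=[
    [[0,0,0,-0.005,0,0.05,1],[0,0,0,-0.005,0,0.1,1],[0,0,0,-0.005,0,0.11,1],[0,0,0,-0.005,0,0.11,1]],
  ],
)

```text
time: 5.05
tcp_pos: [0.5898, -0.1734, 0.1539]
eef_rot: [3.141, 0.158, -0.376]
wrist_force: [-0.2, 0.3, -0.1]
opening: 1.002
grip_force: 0.0
```

```bash
python3 - <<'E'
from d import *
t=np.radians(-9)
g=lambda h:mould(-.055+.088*np.sin(-t)+h*np.sin(-t),0,.063+(.088+h)*np.cos(t))
rel(g(0),down(A,t))
E
```

```text
[0.0, 0.0, 0.0, -0.0, -0.001, 0.02] tcp [ 0.5898 -0.1734  0.1539] t 5.05
```

move_arm(
  series=[
    [[0,0,0,0,0,0.012,1],[0,0,0,0,0,0.012,0.6],[0,0,0,0,0,0.012,0.3],[0,0,0,0,0,0.012,0.2],[0,0,0,0,0,0.012,0.2]],
  ],
)

```text
time: 5.55
tcp_pos: [0.5898, -0.1734, 0.1524]
eef_rot: [-3.142, 0.157, -0.376]
wrist_force: [-0.4, 0.8, -0.1]
opening: 0.674
grip_force: 0.0
```

move_arm(
  series=[
    [[0,0,0,0,0,0,0],[0,0,0,0,0,0,0],[0,0,0,0,0,0,0],[0,0,0,0,0,0,0],[0,0,0,0,0,0,0]],
  ],
)

```text
time: 6.05
tcp_pos: [0.5897, -0.1734, 0.1522]
eef_rot: [-3.142, 0.157, -0.376]
wrist_force: [1.3, 0.9, 0.1]
opening: 0.475
grip_force: 30.0
```

Gripped at 43.7 mm. Lifting straight up.

move_arm(
  series=[
    [[0,0,0,-0.008,0,-0.05,0],[0,0,0,-0.016,0,-0.1,0],[0,0,0,-0.024,0,-0.15,0],[0,0,0,-0.032,0,-0.2,0],[0,0,0,-0.04,0,-0.25,0]],
  ],
)

```text
time: 6.55
tcp_pos: [0.5897, -0.1734, 0.2041]
eef_rot: [-3.142, 0.156, -0.376]
wrist_force: [0.4, 0.7, -2.0]
opening: 0.475
grip_force: 30.0
```

move_arm(
  series=[
    [[0,0,0,-0.01,0,-0.06,0],[0,0,0,-0.02,0,-0.12,0],[0,0,0,-0.03,0,-0.18,0],[0,0,0,-0.04,0,-0.25,0],[0,0,0,-0.05,0,-0.31,0]],
  ],
)

```text
time: 7.05
tcp_pos: [0.5896, -0.1733, 0.2671]
eef_rot: [-3.142, 0.156, -0.376]
wrist_force: [-0.8, -0.6, -1.6]
opening: 0.479
grip_force: 30.0
```

```bash
python3 - <<'E'
from d import *
import cv2
from bench import camera
s=camera("scene");t=camera("top")
a=cv2.resize(s[140:290,170:300],(520,600),interpolation=2);b=cv2.resize(t[125:275,310:380],(280,600),interpolation=2)
cv2.imwrite("pics/lift.png",np.hstack([a,b])[...,::-1])
print(read_state()["wrist_force"],read_state()["moment"])
E
```

```text
[ 0.08604884  0.10176127 -0.49159956] [ 0.01769109 -0.07679892 -0.00621008]
```

View pics/lift.png

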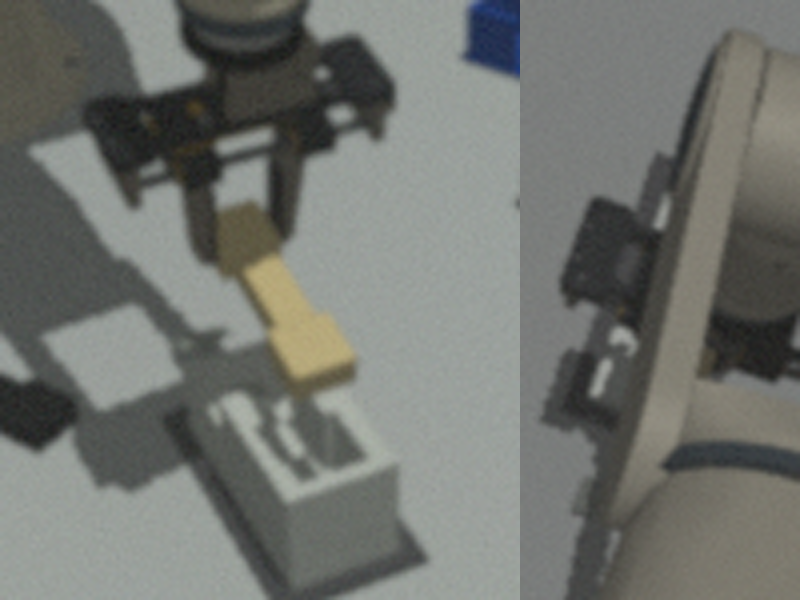

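```bash
python3 - <<'E'
from d import *
from h import proj
s=read_state();r=R.from_euler('xyz',s["eef_rot"]);g=s["tcp_pos"]+r.apply([0,0,.088-.0075]) # underside+7.5 at tip -> ref: underside
for dl in (0,5,10,15,20):
    rr=r*R.from_euler('y',np.radians(-dl))
    org=s["tcp_pos"]+r.apply([0,0,.088-.005+0])   # approx bar mid at grip
    P=[org+rr.apply(v) for v in ([.138,.022,-.012],[.138,-.022,-.012],[.138,.022,.012],[.138,-.022,.012])]
    print(dl,proj("scene",P).round(1).tolist())
E
```

```text
0 [[244.6, 234.2], [260.8, 228.9], [244.4, 240.6], [260.3, 235.3]]
5 [[244.6, 237.6], [260.6, 232.3], [244.1, 243.3], [259.9, 238.0]]
10 [[244.4, 240.6], [260.3, 235.3], [243.6, 245.6], [259.2, 240.3]]
15 [[244.1, 243.3], [259.9, 238.0], [242.9, 247.5], [258.4, 242.2]]
20 [[243.5, 245.6], [259.2, 240.3], [242.1, 249.0], [257.5, 243.8]]
```

No droop visible. Carrying the bar to open bench (centre ~(0.52, 0.04), yaw 0.1), level.

```bash
python3 - <<'E'
from d import *
rel([.463,.034,.22],down(.1))
E
```

```text
[-0.012, 0.048, -0.151, -0.925, -0.731, 0.386] tcp [ 0.5903 -0.1735  0.2679] t 7.15
```

move_arm(
  series=[
    [[-0.001,0.005,-0.015,-0.09,-0.07,0.02,0],[-0.003,0.01,-0.03,-0.18,-0.14,0.04,0],[-0.004,0.015,-0.045,-0.28,-0.22,0.06,0],[-0.005,0.02,-0.06,-0.37,-0.3,0.1,0],[-0.006,0.024,-0.075,-0.46,-0.37,0.15,0]],
  ],
)

```text
time: 7.65
tcp_pos: [0.5271, -0.0685, 0.2502]
eef_rot: [-3.132, 0.08, -0.137]
wrist_force: [0.8, 0.4, -1.7]
opening: 0.475
grip_force: 30.0
```

```bash
python3 - <<'E'
from d import *
rel([.463,.034,.18],down(.1))
E
```

```text
[-0.006, 0.025, -0.075, -0.358, -0.46, 0.385] tcp [ 0.5271 -0.0685  0.2502] t 7.65
```

move_arm(
  series=[
    [[-0.001,0.005,-0.015,-0.07,-0.09,0.06,0],[-0.002,0.01,-0.03,-0.14,-0.18,0.14,0],[-0.004,0.015,-0.045,-0.21,-0.27,0.22,0],[-0.005,0.02,-0.06,-0.28,-0.36,0.3,0],[-0.006,0.025,-0.075,-0.35,-0.45,0.37,0]],
  ],
)

```text
time: 8.15
tcp_pos: [0.4644, 0.0316, 0.1823]
eef_rot: [3.141, 0.0, 0.098]
wrist_force: [0.2, -0.2, -1.9]
opening: 0.475
grip_force: 30.0
```

```bash
python3 - <<'E'
from d import *
rel([.463,.034,.11],down(.1))
E
```

```text
[0.0, 0.0, -0.001, -0.006, -0.013, 0.361] tcp [0.4644 0.0316 0.1823] t 8.15
```

move_arm(
  series=[
    [[0,0,0,0,0,0.1,0],[0,0,0,0,0,0.18,0],[0,0,0,0,0,0.25,0],[0,0,0,0,0,0.31,0],[0,0,0,0,0,0.34,0]],
  ],
)

```text
time: 8.65
tcp_pos: [0.4649, 0.0309, 0.114]
eef_rot: [3.141, 0.002, 0.096]
wrist_force: [-0.4, 0.4, -1.7]
opening: 0.472
grip_force: 30.0
```

move_arm(
  series=[
    [[0,0,0,0,0,0.01,0],[0,0,0,0,0,0.02,0],[0,0,0,0,0,0.03,0],[0,0,0,0,0,0.03,0]],
  ],
)

```text
time: 9.05
tcp_pos: [0.4655, 0.0309, 0.1092]
eef_rot: [3.141, -0.0, 0.096]
wrist_force: [1.2, -0.1, -0.9]
opening: 0.474
grip_force: 30.0
```

move_arm(
  series=[
    [[0,0,0,0,0,0.01,0],[0,0,0,0,0,0.02,0],[0,0,0,0,0,0.02,0]],
  ],
)

```text
time: 9.35
tcp_pos: [0.4653, 0.0309, 0.105]
eef_rot: [3.141, 0.0, 0.096]
wrist_force: [0.2, -0.8, -0.9]
opening: 0.471
grip_force: 30.0
```

move_arm(
  series=[
    [[0,0,0,0,0,0.01,0],[0,0,0,0,0,0.02,0],[0,0,0,0,0,0.02,0]],
  ],
)

```text
time: 9.65
tcp_pos: [0.4652, 0.0309, 0.1008]
eef_rot: [3.141, 0.001, 0.097]
wrist_force: [0.5, 0.5, -1.7]
opening: 0.473
grip_force: 30.0
```

move_arm(
  series=[
    [[0,0,0,0,0,0.005,0],[0,0,0,0,0,0.01,0],[0,0,0,0,0,0.01,0]],
  ],
)

```text
time: 9.95
tcp_pos: [0.4654, 0.0309, 0.099]
eef_rot: [3.141, 0.0, 0.096]
wrist_force: [0.3, 0.3, -0.3]
opening: 0.477
grip_force: 30.0
```

move_arm(
  series=[
    [[0,0,0,0,0,0.005,0],[0,0,0,0,0,0.01,0],[0,0,0,0,0,0.01,0]],
  ],
)

```text
time: 10.25
tcp_pos: [0.4655, 0.0309, 0.0987]
eef_rot: [3.141, -0.0, 0.097]
wrist_force: [-6.9, -0.8, 28.1]
opening: 0.478
grip_force: 30.0
```

Bar is on the bench (28 N contact). I'll relax the push slightly and release.

move_arm(
  series=[
    [[0,0,0,0,0,-0.007,0],[0,0,0,0,0,-0.007,0],[0,0,0,0,0,-0.007,0.6],[0,0,0,0,0,-0.007,0.8],[0,0,0,0,0,-0.007,0.8]],
  ],
)

```text
time: 10.75
tcp_pos: [0.4654, 0.0309, 0.0983]
eef_rot: [3.141, 0.0, 0.096]
wrist_force: [-0.1, 0.4, -0.1]
opening: 0.714
grip_force: 0.0
```

move_arm(
  series=[
    [[0,0,0,0,0,0,1],[0,0,0,0,0,0,1],[0,0,0,0,0,-0.1,1],[0,0,0,0,0,-0.3,1],[0,0,0,0,0,-0.5,1]],
  ],
)

```text
time: 11.25
tcp_pos: [0.4647, 0.0309, 0.1991]
eef_rot: [3.141, 0.002, 0.097]
wrist_force: [0.6, 0.1, 0.2]
opening: 1.0
grip_force: 0.0
```

move_arm(
  series=[
    [[0,0,0,0.1,0.1,-0.1,1],[0,0,0,0.1,0.3,-0.1,1],[0,0,0,0.1,0.5,-0.1,1],[0,0,0,0.1,0.7,-0.1,1],[0,0,0,0.1,0.9,-0.1,1]],
  ],
)

```text
time: 11.75
tcp_pos: [0.5025, -0.1478, 0.2186]
eef_rot: [3.141, 0.0, 0.097]
wrist_force: [0.2, 0.4, -0.7]
opening: 1.002
grip_force: 0.0
```

```bash
python3 - <<'E'
from d import *
from h import *
o=[];msk={}
for n in("scene","top"):
    im=camera(n);h=cv2.cvtColor(im,cv2.COLOR_RGB2HSV);P=proj(n,[.52,.04,.02])[0].astype(int)
    m=((h[...,1]>60)&(h[...,0]>12)&(h[...,0]<32)).astype(np.uint8)
    x,y=P;w=np.zeros_like(m);w[y-60:y+60,x-60:x+60]=m[y-60:y+60,x-60:x+60]
    k,l,st,c=cv2.connectedComponentsWithStats(w);i=1+st[1:,4].argmax();q=(l==i)
    print(n,P,c[i],st[i]);msk[n]=q
    a=im[y-50:y+50,x-65:x+65].copy();ct,_=cv2.findContours(q[y-50:y+50,x-65:x+65].astype(np.uint8),0,1)
    a=cv2.resize(a,None,fx=3,fy=3,interpolation=2);cv2.drawContours(a,[c*3+1 for c in ct],-1,(255,0,0),1);o.append(a)
    yy,xx=np.nonzero(q)
    pts=np.array([ray(n,(u,v),.024 if n=="top" else .018)[:2] for u,v in zip(xx,yy)])
    r=cv2.minAreaRect((pts*1000).astype(np.float32));print(r)
cv2.imwrite("pics/laid.png",np.hstack(o)[...,::-1]);s=read_state();print(s["time"],s["tcp_pos"],s["wrist_force"])
E
```

```text
scene [267 205] [266.30107527 206.92258065] [244 195  45  26 465]
((518.8936157226562, 32.320213317871094), (168.28915405273438, 57.96084976196289), 5.793704509735107)
top [275 235] [276.         235.33333333] [275 235   3   2   3]
((520.8633422851562, 38.36664581298828), (6.874645709991455, 1.3698049783706665), 62.9936408996582)
11.85 [ 0.50313237 -0.1500222   0.21864186] [ 0.8999278  -0.12413229  1.38113492]
```

View pics/laid.png

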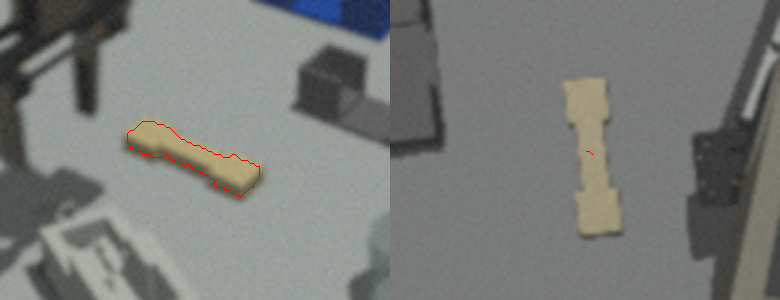

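The bar lies flat and free on the bench between the mould and rack. My picture budget is used up, so I'll measure numerically from here.

```bash
cat > seg.py <<'E'
from d import *
from h import *
def bar(n,c,z,show=True):
    im=camera(n).astype(int);im=cv2.GaussianBlur(im.astype(np.float32),(0,0),.7);P=proj(n,[*c,z])[0].astype(int);x,y=P
    d=im[...,0]-im[...,2];w=np.zeros(d.shape,np.uint8);w[y-50:y+50,x-50:x+50]=d[y-50:y+50,x-50:x+50]>18
    k,l,st,cc=cv2.connectedComponentsWithStats(w);i=1+st[1:,4].argmax();yy,xx=np.nonzero(l==i)
    pts=np.array([ray(n,(u,v),z)[:2] for u,v in zip(xx,yy)])
    r=cv2.minAreaRect((pts*1000).astype(np.float32))
    ev=np.linalg.eigh(np.cov(pts.T))[1][:,1];ev*=np.sign(ev[0])
    print(n,st[i].tolist(),"centroid",pts.mean(0).round(4),"yaw",np.arctan2(ev[1],ev[0]).round(4),"rect",np.round(r[0],1),np.round(r[1],1),round(r[2],2))
E
python3 - <<'E'
from seg import *
bar("top",(.52,.04),.024);bar("scene",(.52,.04),.018)
p=[.5225,.035]
E
```

```text
top [268, 211, 19, 52, 615] centroid [0.5172 0.0356] yaw 0.1024 rect [517.9  35.7] [159.   43.2] 5.77
scene [243, 194, 47, 27, 549] centroid [0.5198 0.0339] yaw 0.0716 rect [517.   33.9] [173.6  63.1] 5.65
```

```bash
python3 - <<'E'
from d import *
rel([.5175,.036,.16],down(.098))
E
```

```text
[-0.0, 0.0, -0.001, 0.162, -0.903, 0.291] tcp [ 0.5023 -0.1468  0.2183] t 11.95
```

move_arm(
  series=[
    [[0,0,0,0.16,-0.2,0,1],[0,0,0,0.16,-0.4,0.05,1],[0,0,0,0.16,-0.65,0.1,1],[0,0,0,0.16,-0.903,0.2,1],[0,0,0,0.16,-0.903,0.27,1]],
  ],
)

```text
time: 12.45
tcp_pos: [0.5156, 0.0419, 0.1639]
eef_rot: [-3.141, 0.001, 0.101]
wrist_force: [0.1, -0.4, -0.3]
opening: 1.0
grip_force: 0.0
```

```bash
python3 - <<'E'
from d import *
rel([.5175,.036,.094],down(.098))
E
```

```text
[-0.0, 0.0, 0.001, 0.007, 0.031, 0.35] tcp [0.5156 0.0419 0.1639] t 12.45
```

move_arm(
  series=[
    [[0,0,0,0.005,0.02,0.1,1],[0,0,0,0.005,0.02,0.18,1],[0,0,0,0.005,0.02,0.25,1],[0,0,0,0.005,0.02,0.28,1],[0,0,0,0.005,0.02,0.28,1]],
  ],
)

```text
time: 12.95
tcp_pos: [0.5178, 0.0331, 0.1078]
eef_rot: [3.142, 0.002, 0.097]
wrist_force: [-0.8, 0.5, 0.7]
opening: 0.998
grip_force: 0.0
```

```bash
python3 - <<'E'
from d import *
rel([.5175,.036,.094],down(.098))
E
```

```text
[0.0, 0.001, -0.0, 0.0, -0.015, 0.069] tcp [0.5178 0.0331 0.1078] t 12.95
```

move_arm(
  series=[
    [[0,0,0,0,-0.015,0.03,1],[0,0,0,0,-0.015,0.06,1],[0,0,0,0,-0.015,0.065,1],[0,0,0,0,-0.015,0.065,1]],
  ],
)

```text
time: 13.35
tcp_pos: [0.5181, 0.0356, 0.0954]
eef_rot: [3.141, 0.001, 0.096]
wrist_force: [0.3, -0.6, 0.8]
opening: 0.998
grip_force: 0.0
```

move_arm(
  series=[
    [[0,0,0,0,0,0,0.7],[0,0,0,0,0,0,0.5],[0,0,0,0,0,0,0.3],[0,0,0,0,0,0,0.2],[0,0,0,0,0,0,0.2]],
  ],
)

```text
time: 13.85
tcp_pos: [0.5182, 0.0356, 0.0955]
eef_rot: [3.141, 0.0, 0.096]
wrist_force: [0.2, 0.0, -0.7]
opening: 0.585
grip_force: 0.0
```

move_arm(
  series=[
    [[0,0,0,0,0,0,0],[0,0,0,0,0,0,0],[0,0,0,0,0,0,0],[0,0,0,0,0,0,0],[0,0,0,0,0,0,0]],
  ],
)

```text
time: 14.35
tcp_pos: [0.5181, 0.0356, 0.0955]
eef_rot: [3.141, 0.0, 0.097]
wrist_force: [-0.2, 0.1, 0.3]
opening: 0.3
grip_force: 30.0
```

move_arm(
  series=[
    [[0,0,0,0,0,-0.05,0],[0,0,0,0,0,-0.15,0],[0,0,0,0,0,-0.27,0],[0,0,0,0,0,-0.4,0],[0,0,0,0,0,-0.5,0]],
  ],
)

```text
time: 14.85
tcp_pos: [0.5183, 0.0356, 0.1974]
eef_rot: [3.141, -0.001, 0.096]
wrist_force: [0.2, -1.3, -1.5]
opening: 0.301
grip_force: 30.0
```

```bash
python3 - <<'E'
from seg import *
rel([.6211,.2334,.195],down(.10))
bar("scene",(.518,.036),.115)
E
```

```text
[0.0, -0.0, -0.001, 0.607, -0.935, 0.012] tcp [0.5183 0.0356 0.1974] t 14.85
scene [265, 177, 26, 18, 305] centroid [0.561  0.0404] yaw -0.2288 rect [555.9  37.2] [91.9 68.6] 11.11
```

move_arm(
  series=[
    [[0,0,0,0.06,-0.1,0,0],[0,0,0,0.14,-0.22,0,0],[0,0,0,0.24,-0.36,0,0],[0,0,0,0.33,-0.5,0,0],[0,0,0,0.42,-0.64,0,0]],
  ],
)

```text
time: 15.4
tcp_pos: [0.5897, 0.1722, 0.1951]
eef_rot: [3.141, 0.001, 0.096]
wrist_force: [0.9, 0.1, -1.7]
opening: 0.301
grip_force: 30.0
```

move_arm(
  series=[
    [[0,0,0,0.06,-0.1,0,0],[0,0,0,0.12,-0.2,0,0],[0,0,0,0.17,-0.27,0,0],[0,0,0,0.185,-0.295,0,0],[0,0,0,0.185,-0.295,0,0]],
  ],
)

```text
time: 15.9
tcp_pos: [0.6203, 0.2337, 0.1949]
eef_rot: [3.141, 0.001, 0.097]
wrist_force: [-0.1, -0.1, -1.5]
opening: 0.299
grip_force: 30.0
```

```bash
python3 - <<'E'
from seg import *
rel([.6211,.2334,.175],down(.10))
# rack re-check from the unoccluded first top/scene pictures: dark-grey edges via brute-force score
from m import mv,rv
t=cv2.imread("pics/top0.png").astype(np.float32).mean(2);s=cv2.imread("pics/scene0.png").astype(np.float32).mean(2)
G={n:cv2.magnitude(cv2.Sobel(i,5,1,0),cv2.Sobel(i,5,0,1)) for n,i in(("top",cv2.GaussianBlur(t,(0,0),.8)),("scene",cv2.GaussianBlur(s,(0,0),.8)))}
L=lambda a,b:np.linspace(a,b,60)/1000
E={"scene":[L((-95,-34,0),(95,-34,0)),L((95,-34,0),(95,34,0)),L((-90,-32,60),(-90,32,60)),L((-90,32,60),(-36,32,60)),L((36,32,60),(90,32,60)),L((-36,-32,10),(-36,-32,58)),L((36,-32,10),(36,-32,58)),L((-90,-32,5),(-90,-32,60)),L((-36,32,30),(-36,32,60))],
"top":[L((90,-32,60),(90,32,60)),L((36,32,60),(90,32,60)),L((-90,32,60),(-36,32,60)),L((-95,-34,0),(95,-34,0)),L((-95,34,3),(-95,-34,3)),L((84,-26,12),(84,26,12)),]}
from scipy.optimize import minimize
def sc(v,ns=("top","scene")):
    o=0
    for n in ns:
        q=proj(n,place(v,np.vstack(E[n]))).astype(np.float32);o-=cv2.remap(G[n],q[:,:1],q[:,1:],1).mean()
    return o
for ns in(("top","scene"),("top",),("scene",)):
    r=minimize(lambda v:sc(np.array(rv)+np.array(v)*[.003,.003,.02],ns),[0,0,0],method="Nelder-Mead",options=dict(initial_simplex=[[0,0,0],[1,0,0],[0,1,0],[0,0,1]]))
    print(ns,(rv+r.x*[.003,.003,.02]).round(4),r.fun,sc(rv,ns))
E
```

```text
[0.0, 0.0, -0.001, 0.004, 0.002, 0.099] tcp [0.6203 0.2337 0.1949] t 15.9
mould [ 0.62756424 -0.188191   -0.37871046] [[-0.4, 0.1], [-0.3, 0.4], [0.5, -0.5], [0.5, -0.1], [-0.4, -0.4], [-0.5, 0.7], [0.0, -0.7], [0.2, 0.1], [-0.5, -0.2], [-0.2, 0.5], [0.5, 1.1], [-0.4, -0.0]]
rack [0.621145   0.23343002 0.10181004] [[0.1, 0.7], [-0.3, 0.5], [0.9, 0.5], [-0.6, 0.3], [-0.5, -0.5], [0.2, 0.2], [-0.2, 0.4], [-0.7, 0.0], [-0.0, -0.1]]
('top', 'scene') [0.6195 0.2322 0.1181] -249.85484313964844 -240.93552
('top',) [0.6162 0.2309 0.1158] -111.04852294921875 -93.99653
('scene',) [0.6215 0.2324 0.1268] -149.58322143554688 -146.93898
```

move_arm(
  series=[
    [[0,0,-0.004,0,0.005,0.04,0],[0,0,-0.004,0,0.005,0.08,0],[0,0,-0.004,0,0.005,0.12,0],[0,0,-0.004,0,0.005,0.15,0],[0,0,-0.004,0,0.005,0.17,0]],
  ],
)

```text
time: 16.4
tcp_pos: [0.6203, 0.232, 0.1604]
eef_rot: [3.141, 0.001, 0.109]
wrist_force: [0.6, 0.0, -1.0]
opening: 0.302
grip_force: 30.0
```

move_arm(
  series=[
    [[0,0,0,0,0,0.015,0],[0,0,0,0,0,0.03,0],[0,0,0,0,0,0.045,0],[0,0,0,0,0,0.06,0]],
  ],
)

```text
time: 16.8
tcp_pos: [0.6208, 0.2325, 0.1493]
eef_rot: [3.141, -0.0, 0.109]
wrist_force: [0.3, 0.7, -2.2]
opening: 0.3
grip_force: 30.0
```

move_arm(
  series=[
    [[0,0,0,0,0,0.02,0],[0,0,0,0,0,0.04,0],[0,0,0,0,0,0.06,0],[0,0,0,0,0,0.08,0],[0,0,0,0,0,0.1,0]],
  ],
)

```text
time: 17.3
tcp_pos: [0.6207, 0.2324, 0.129]
eef_rot: [3.141, 0.0, 0.109]
wrist_force: [0.0, 0.7, -2.2]
opening: 0.302
grip_force: 30.0
```

move_arm(
  series=[
    [[0,0,0,0,0,0.02,0],[0,0,0,0,0,0.04,0],[0,0,0,0,0,0.06,0],[0,0,0,0,0,0.08,0],[0,0,0,0,0,0.08,0]],
  ],
)

```text
time: 17.8
tcp_pos: [0.6203, 0.2323, 0.1127]
eef_rot: [3.141, 0.001, 0.109]
wrist_force: [-0.4, 0.7, -1.5]
opening: 0.303
grip_force: 30.0
```

Descending freely; the expected seat is at TCP z ≈ 0.107.

move_arm(
  series=[
    [[0,0,0,0,0,0.01,0],[0,0,0,0,0,0.018,0],[0,0,0,0,0,0.018,0]],
  ],
)

```text
time: 18.1
tcp_pos: [0.6206, 0.2324, 0.1097]
eef_rot: [3.141, 0.0, 0.109]
wrist_force: [-0.1, -0.9, -1.6]
opening: 0.299
grip_force: 30.0
```

move_arm(
  series=[
    [[0,0,0,0,0,0.005,0],[0,0,0,0,0,0.008,0],[0,0,0,0,0,0.008,0]],
  ],
)

```text
time: 18.4
tcp_pos: [0.6206, 0.2324, 0.1082]
eef_rot: [3.141, 0.0, 0.109]
wrist_force: [0.1, 0.2, -1.9]
opening: 0.299
grip_force: 30.0
```

move_arm(
  series=[
    [[0,0,0,0,0,0.004,0],[0,0,0,0,0,0.006,0],[0,0,0,0,0,0.006,0]],
  ],
)

```text
time: 18.7
tcp_pos: [0.6208, 0.2325, 0.1075]
eef_rot: [3.142, -0.0, 0.109]
wrist_force: [-0.4, 0.8, 5.3]
opening: 0.301
grip_force: 30.0
```

Seated: light contact of about 7 N at the expected height. Releasing and withdrawing.

move_arm(
  series=[
    [[0,0,0,0,0,0,0.4],[0,0,0,0,0,0,0.6],[0,0,0,0,0,0,0.8],[0,0,0,0,0,0,0.8],[0,0,0,0,0,0,0.8]],
  ],
)

```text
time: 19.2
tcp_pos: [0.6207, 0.2324, 0.1069]
eef_rot: [3.141, 0.0, 0.109]
wrist_force: [1.1, -0.2, -0.9]
opening: 0.715
grip_force: 0.0
```

move_arm(
  series=[
    [[0,0,0,0,0,0,0.8],[0,0,0,0,0,-0.1,0.8],[0,0,0,0,0,-0.3,0.8],[0,0,0,0,0,-0.5,0.8],[0,0,0,0,0,-0.7,0.8]],
  ],
)

```text
time: 19.7
tcp_pos: [0.6205, 0.2323, 0.2483]
eef_rot: [3.141, 0.001, 0.109]
wrist_force: [1.2, 0.5, -0.1]
opening: 0.799
grip_force: 0.0
```

move_arm(
  series=[
    [[0,0,0,-0.1,0.2,0,0.8],[0,0,0,-0.3,0.4,0,0.8],[0,0,0,-0.5,0.6,0,0.8],[0,0,0,-0.7,0.8,0,0.8],[0,0,0,-0.7,0.9,0,0.8]],
  ],
)

```text
time: 20.2
tcp_pos: [0.4979, 0.0369, 0.2469]
eef_rot: [3.141, 0.002, 0.109]
wrist_force: [1.1, -0.8, 0.4]
opening: 0.8
grip_force: 0.0
```

```bash
python3 - <<'E'
from seg import *
bar("top",(.6205,.2325),.036);bar("scene",(.6205,.2325),.03)
s=read_state();print(s["time"],s["tcp_pos"],s["wrist_force"])
E
```

```text
top [204, 178, 19, 52, 635] centroid [0.6198 0.232 ] yaw 0.1146 rect [620.7 232.6] [160.4  43.9] 6.44
scene [354, 138, 19, 19, 287] centroid [0.5527 0.5537] yaw -1.0482 rect [553.4 554.1] [ 69.3 142.7] 33.4
20.3 [0.49918929 0.0353175  0.24723168] [ 0.04386427  1.39915616 -0.77744249]
```

The top view shows the bar as a 160 x 44 mm rectangle at (0.6205, 0.2325), yaw 0.114, at the seated height. It is centred and flat in the rack, and the gripper is clear, so I'm handing in.

```bash
python3 -c "
from bench import *
print(job_done())"
```

```text
the job is handed in; nothing more can be done
None
```

The bar was knocked out, laid flat on the bench and released, then regripped by the waist and seated flat in the curing rack, handed in at about 20 s; pressing the lever onto its stop peaked at 86 N at the wrist (limit 120 N).

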